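Turn a spot tile over through the wire guide

TASK

Take the small white tile with three round wells out of the drying rack and, keeping it upright, let it drop through the twisted wire guide from the funnel at its top, so that it is turned half over on the way and comes out at the foot lying flat in the little black tray with its wells facing up.

Things in the scene. Friction and masses are not known exactly. Their poses are not given: they have to be found in the camera images.
- spot_tile_mid (a point): Centre of the spot tile: white ceramic plate, 60 mm high, 26 wide, 8 thick, about 30 g, three dark round wells on one face only. It stands upright in one slot of the drying rack, its lowest 18 mm held loosely, 42 mm free above. Axes: x out of the face with the wells (at the start roughly away from the robot), y along the 26 mm width, z up along the 60 mm height.
- rack: Low wooden drying rack fixed on the table, 70 (x) x 215 (y) x 34 mm, origin under its centre, z up. Three slots 66 mm apart along its y, each with one upright white tile, all faces towards the rack's x: the spot tile and two bystanders without wells, one wider (39 mm), one narrower (15 mm). Which slot holds which changes.
- guide_mouth (a point): Centre of the funnel's rim, 300 mm up, top of a fixed cage of bent wires; opening 60 mm (x) by 64 mm (y), narrowing over 40 mm to a slot: tile width along y, thickness along x, within 10 mm and 10 deg. The slot twists half a turn over 160 mm. A tile let go upright, lower end 10-25 mm below the rim, falls through. x points away from the tray, z up. Wells towards +x going in: wells up in the end.
- tray_floor (a point): Middle of the floor of the narrow black tray at the guide's foot, 12 mm above the table, 115 mm from the cage's vertical axis on its -x side (roughly towards the robot); axes as guide_mouth. A curved slide leads from the cage into it. Inside about 120 mm (x) by 36 mm (y), walls 24 to 30 mm above the floor; a tile lying flat has its centre 4 mm above the floor.
Not all that is in view belongs to the job. What is shaped like the part that bears spot_tile_mid but pink or purple is not meant.

How it is judged (in metres and radians):
On the way, in this order (a step that is already met when the one before it is completed fails the run):
1. the tile stands upright with its lower end in the funnel (horizontal distance between spot_tile_mid and guide_mouth below 0.03 m and z of spot_tile_mid in the frame of guide_mouth between -0.04 and 0.028 m and angle between spot_tile_mid's own z axis and vertical below 0.5 rad).
2. the tile is inside the twisted part of the guide (horizontal distance between spot_tile_mid and guide_mouth below 0.015 m and z of spot_tile_mid in the frame of guide_mouth between -0.2 and -0.055 m).
At the end, for the whole second after the job is handed in: The tile lies flat in the black tray at the foot of the guide: its wells face up (within 15 degrees), its centre is inside the tray (within 50 mm along and 20 mm across of the middle, less than 15 mm above the floor) (angle between spot_tile_mid's own x axis and vertical below 0.26 rad and x of spot_tile_mid in the frame of tray_floor between -0.05 and 0.05 m and y of spot_tile_mid in the frame of tray_floor between -0.02 and 0.02 m and z of spot_tile_mid in the frame of tray_floor below 0.015 m); the robot touches nothing.
It also fails if it takes over 42 s, if anything falls off the work surface, if the arm or the gripper's body presses on something with over 40 N, if the wrist force passes 120 N, or if a joint passes its speed limit or range.

ROBOT

A 6-joint arm with a two-finger parallel gripper is mounted at the origin on the work surface. World frame = base frame: x ahead of the robot, y to its left, z up, the work surface at z = 0. Lengths are in mm, angles in rad, forces in N, time in s.
With the tool pointing down it reaches from about 350 to 975 mm from the base axis. Payload 7.1 kg.
Tool frame: the origin (TCP) lies at the very end of the fingers, on their centre line; the grasp point (between the pads) lies 19 mm behind it (ctrl.grip_depth is the distance from the TCP to the grasp point, in mm); x points along the fingers, z is the direction in which the jaws open and shut, and the axes are right-handed (so a half turn about x gives the same grasp; the last joint's range is limited). The gripper opens to 88 mm and grips with 3 to 60 N. Pads are 20 mm wide; open, the fingers measure 115 mm over their backs; the gripper's body (75 mm by 178 mm) begins 61 mm behind the grasp point.
Start: joints at [1.111, 0.423, 1.63, -0, 1.089, -0.019], TCP at [266.632, 565.254, 222.675] pointing down, gripper open.
Joint ranges: [-3, 3], [-0.9, 2.11], [0.09, 2.58], [-1.31, 4.45], [0.11, 2.69], [-2.54, 2.54]. Speed limits (rad/s): [2.39, 2.39, 3.01, 3.14, 3.14, 3.14].

INTERFACE

Orientations are given as a rotation vector (axis times angle).
In Python, from workcell import ctrl gives the robot as it stands. The module is installed in compiled form; this text tells all that it offers.
- The arm moves only by the tool send_rows, never from a script. Its argument "rows" is a list of rows, each a list of 4 numbers: the shift along the tool's x, y, z in mm, then the turn about the tool's x in rad. In form: [[x, y, z, turn], ...]. A call has 1 to 10 rows; each row shifts and turns the pose as measured when the row begins, along the tool's axes as they then stand; what a row does not reach is not made up. A row lasts 1/12 s, in which the tool goes at most 41.7 mm and 7.16 degrees, less where a joint would pass 70% of its speed; a pose out of reach is approached as far as the arm can. A call with a gripper value outside its range is refused whole. "fingers" is the opening, from 0 (shut) to 1 (fully open), set as the call begins (left out, the last holds). The fingers move at their own pace and stop on an object; the grip force is fixed at half the most. Time passes only in rows, so rows that do not move let the fingers close. It gives the time, the measured TCP pose, the force and the opening at its end, in the units of the state.
- ctrl.get_obs(): the state, without advancing time (a new reading comes with each control period).
- ctrl.get_image(name): name is "scene" or "top"; returns a dict with "img" (420x560x3 uint8, red, green, blue), "depth" (420x560 float32, mm along the optical axis (not along the pixel's ray), 0 where there is no reading), "mtx" (3x3 intrinsics, pixels), "dist_coeffs" ([k1, k2, p1, p2, k3] as OpenCV has them; the pictures are not rectified), "world_from_camera" (4x4, takes a point from camera to world coordinates). Camera axes: x right, y down, z forward; pixel columns grow to the right and rows downward; lengths in mm; the calibration is good to about 2 mm. A picture is of the moment at which its call begins.
- ctrl.close_job(): hands the job in, once; it reports no verdict.
The state is a dict: "t": time; "qpos": joint angles; "qvel": joint speeds; "joint_torque": joint torques, N m; "ee_pos": TCP position; "orientation": TCP orientation; "ft_force": force on the tool from outside, world axes, zero at the start; "moment": the same for the moment, N m; "width": finger opening in mm.
Only numpy, scipy, OpenCV 4.12 (cv2) and the standard library are available. Lean on these libraries where they do the work, as an engineer would, in place of code of your own. Each camera call takes 0.05 s, during which the arm holds its last target.

## Working session

There is one attempt and no reset: what is moved stays moved. The work goes in short steps, Python scripts to look and compute and a tool call to move; the robot and the scene stay as the last step left them, time stands still between calls to the robot, and variables do not carry over. Pictures are saved under pics/ and viewed, and the job is handed in when it is done.

Besides the shell and the picture viewer there is one more tool, called after "Emit:" in YAML: its name, and indented under it one key for each argument. send_rows: Moves the arm, as the interface text tells. Its arguments: {"type":"object","properties":{"rows":{"type":"array"},"fingers":{"type":"number"}},"required":["rows"]}

```bash
mkdir -p pics
python3 - <<'E'
from workcell import ctrl
import cv2,pickle
o=ctrl.get_obs();print({k:o[k] for k in('t','ee_pos','orientation','width','qpos')},ctrl.grip_depth)
for n in('scene','top'):
    d=ctrl.get_image(n);pickle.dump(d,open(n+'0.pkl','wb'))
    cv2.imwrite(f'pics/{n}0.png',d['img'][:,:,::-1]);print(d['mtx'],d['dist_coeffs'],d['world_from_camera'].round(3))
E
```

```text
{'t': 0.0, 'ee_pos': array([266.37691191, 564.76688517, 221.89348919]), 'orientation': array([-0.87958885,  1.38740304,  0.87821272]), 'width': 87.66921075055062, 'qpos': array([ 1.11103374e+00,  4.23854775e-01,  1.63068878e+00, -3.18128781e-05,
        1.08861721e+00, -1.90179007e-02])} 18.700000000000003
[[449.21532016   0.         277.31378395]
 [  0.         449.21532016 213.91145472]
 [  0.           0.           1.        ]] [0.04026823 0.         0.         0.         0.        ] [[ 8.19000e-01  3.45000e-01 -4.59000e-01  9.54978e+02]
 [ 5.74000e-01 -4.77000e-01  6.65000e-01 -6.36968e+02]
 [ 1.00000e-02 -8.08000e-01 -5.89000e-01  6.74230e+02]
 [ 0.00000e+00  0.00000e+00  0.00000e+00  1.00000e+00]]
[[539.88093171   0.         281.90476857]
 [  0.         539.88093171 202.43929885]
 [  0.           0.           1.        ]] [-0.14697114  0.          0.          0.          0.        ] [[ 1.100000e-02 -9.890000e-01  1.460000e-01  3.739480e+02]
 [-1.000000e+00 -1.200000e-02 -5.000000e-03 -6.769300e+01]
 [ 7.000000e-03 -1.460000e-01 -9.890000e-01  1.335435e+03]
 [ 0.000000e+00  0.000000e+00  0.000000e+00  1.000000e+00]]
```

View pics/scene0.png

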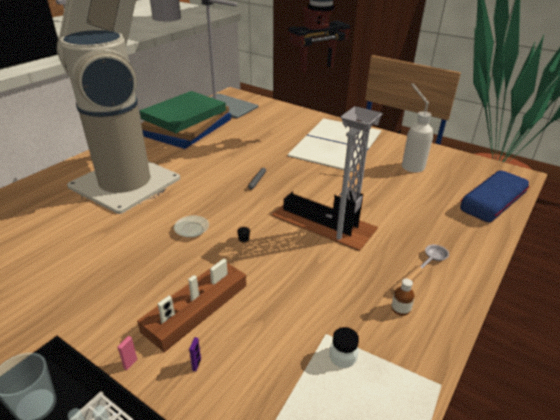

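View pics/top0.png

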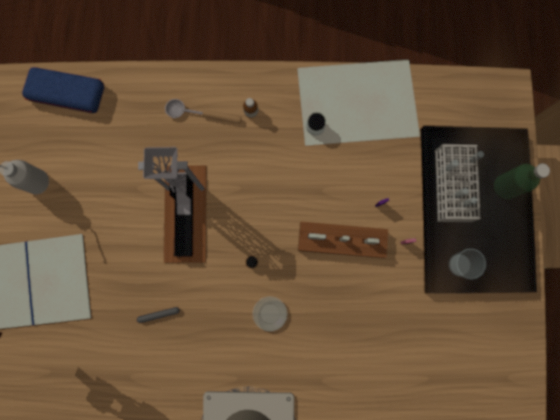

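Run:
```python
import cv2,numpy as np
s=cv2.imread('pics/scene0.png');t=cv2.imread('pics/top0.png')
a=cv2.resize(s[245:375,110:260],(750,650))[:600]
cv2.imwrite('pics/c1.png',cv2.resize(s[245:375,110:260],(690,598),interpolation=cv2.INTER_CUBIC))
b=cv2.resize(t[215:265,290:420],(780,300),interpolation=cv2.INTER_CUBIC)
c=cv2.resize(t[140:265,130:215],(200,294),interpolation=cv2.INTER_CUBIC)
d=cv2.resize(s[95:250,270:390],(228,294),interpolation=cv2.INTER_CUBIC)
z=np.zeros((600,780,3),np.uint8);z[:300]=b;z[303:597,:200]=c;z[303:597,220:448]=d
cv2.imwrite('pics/c2.png',z)
```

```text
(no output)
```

View pics/c1.png

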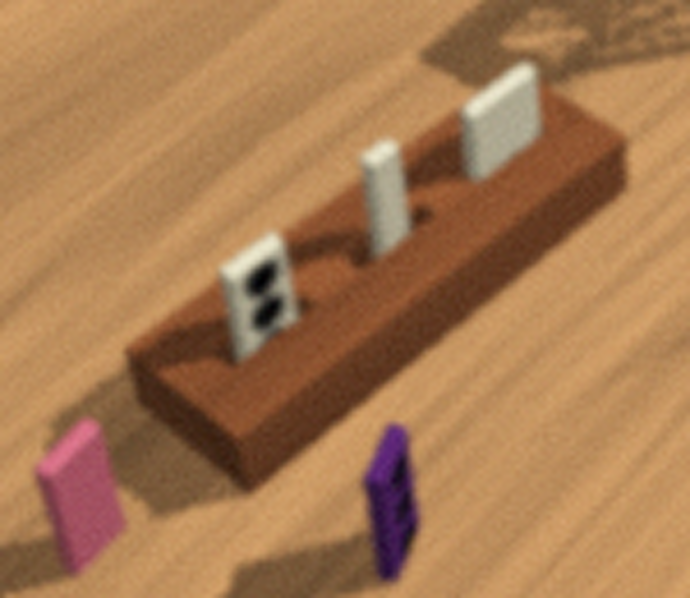

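View pics/c2.png

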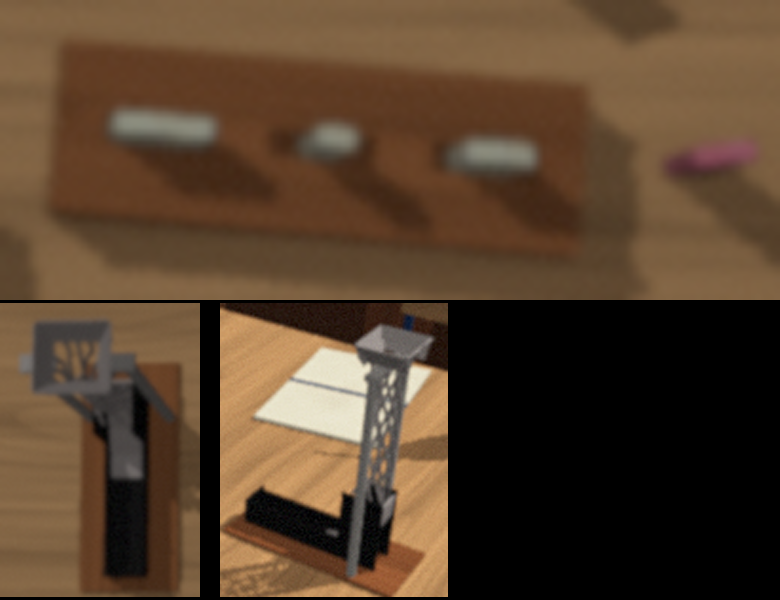

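```bash
cat > h.py <<'E'
import cv2,numpy as np,pickle
def ray(d,uv,z):
    p=cv2.undistortPoints(np.array(uv,float).reshape(-1,1,2),d['mtx'],d['dist_coeffs']).reshape(-1,2)
    T=d['world_from_camera'];v=np.c_[p,np.ones(len(p))]@T[:3,:3].T;o=T[:3,3]
    return o+v*((z-o[2])/v[:,2])[:,None]
def proj(d,P):
    T=np.linalg.inv(d['world_from_camera']);r=cv2.Rodrigues(T[:3,:3])[0]
    return cv2.projectPoints(np.array(P,float).reshape(-1,1,3),r,T[:3,3],d['mtx'],d['dist_coeffs'])[0].reshape(-1,2)
E
python3 - <<'E'
from h import *
t=pickle.load(open('top0.pkl','rb'));s=pickle.load(open('scene0.pkl','rb'))
im=t['img'];hsv=cv2.cvtColor(im,cv2.COLOR_RGB2HSV)
print(hsv[236:246,362:384,2]);print(hsv[236:246,362:384,1])
w=((hsv[...,1]<75)&(hsv[...,2]>115)).astype(np.uint8);m=np.zeros_like(w);m[225:255,300:392]=w[225:255,300:392]
for c in cv2.findContours(m,0,1)[0]:
    if cv2.contourArea(c)<4:continue
    r=cv2.minAreaRect(c);b=cv2.boxPoints(r);print('tile',r,ray(t,[r[0]],76).round(1));B=ray(t,b,76);print(B[:,:2].round(1).tolist())
# rack
r1=((hsv[...,0]<11)&(hsv[...,1]>130)&(hsv[...,2]>30)).astype(np.uint8)
m=np.zeros_like(r1);m[215:270,285:400]=r1[215:270,285:400]
m=cv2.morphologyEx(m,cv2.MORPH_CLOSE,np.ones((9,9)))
c=max(cv2.findContours(m,0,1)[0],key=cv2.contourArea);r=cv2.minAreaRect(c);B=ray(t,cv2.boxPoints(r),34)
print('rack',r,B.round(1).tolist(),[np.linalg.norm(B[i]-B[i-1]) for i in range(2)],ray(t,[r[0]],34))
m=np.zeros_like(r1);m[155:275,155:215]=((hsv[...,0]<12)&(hsv[...,1]>110)&(hsv[...,2]>30))[155:275,155:215];
d=t['depth'];print(d[148:182:3,140:184:3].round())
cv2.imwrite('pics/f.png',cv2.resize(im[140:270,130:220,::-1],(414,598),interpolation=cv2.INTER_CUBIC))
cv2.imwrite('pics/fs.png',cv2.resize(s['img'][100:140,325:395,::-1],(770,440),interpolation=cv2.INTER_CUBIC))
E
```

```text
[[ 88  88  88  88  88  89  90  90  88  89  90  90  89  90  90  90  90  91
   91  91  91  90]
 [ 88  87  86  88  89  92  97  97  94  93  93  93  93  93  95  92  89  88
   89  90  90  89]
 [ 84  81  82  87  92 101 112 115 113 112 112 112 109 110 108 105  98  92
   89  90  90  89]
 [ 79  72  76  84  95 109 126 133 133 132 132 132 127 128 127 123 112  97
   91  92  91  92]
 [ 79  72  77  88  97 111 128 136 138 138 138 137 135 136 135 133 121 101
   92  94  93  92]
 [ 81  74  77  87  92 101 115 122 123 125 125 125 125 127 128 129 119 101
   93  95  94  94]
 [ 83  75  78  84  86  86  91  94  95  94  97  98  98 103 106 108 105  94
   90  92  94  95]
 [ 92  87  87  89  86  81  76  76  75  75  77  74  77  78  79  81  80  79
   85  93  93  95]
 [102 100  99  99  96  88  80  76  72  72  72  70  69  68  67  64  66  69
   80  89  92  95]
 [102 102 103 102 101  96  90  83  74  71  71  70  68  67  65  65  63  67
   73  82  88  94]]
[[165 165 159 159 162 160 153 156 159 152 150 153 158 159 159 161 161 163
  165 163 163 167]
 [162 161 163 159 152 130 116 105 109 107 110 112 118 126 126 139 149 159
  
[... 583 characters left out ...]
8 152 144 143 136 128 121 124 110 110 106 103 120 126 131 139 159
  163 160 161 164]
 [163 163 158 160 159 159 156 160 165 154 151 142 150 148 169 157 182 164
  175 162 168 157]]
tile ((373.0, 240.0), (2.0, 10.0), 90.0) [[ 473.6 -289.6   76. ]]
[[475.9, -277.8], [476.1, -301.5], [471.4, -301.4], [471.2, -277.7]]
tile ((345.5, 237.0), (2.0, 5.0), 90.0) [[ 480.1 -224.7   76. ]]
[[482.4, -218.8], [482.5, -230.6], [477.8, -230.5], [477.7, -218.8]]
tile ((316.5, 235.5), (3.0, 15.0), 90.0) [[ 483.  -156.5   76. ]]
[[486.3, -138.9], [486.7, -174.1], [479.6, -174.1], [479.2, -139.0]]Traceback (most recent call last):
  File "<stdin>", line 13, in <module>
ValueError: max() iterable argument is empty
```

Run:
```python
from h import *
t=pickle.load(open('top0.pkl','rb'));s=pickle.load(open('scene0.pkl','rb'))
im=t['img'];hsv=cv2.cvtColor(im,cv2.COLOR_RGB2HSV)
V=hsv[...,2].astype(float)
C=[]
for u0,u1 in((305,330),(336,356),(362,386)):
    w=np.clip(V[228:250,u0:u1]-104,0,None)*(hsv[228:250,u0:u1,1]<110);yy,xx=np.mgrid[228:250,u0:u1]
    c=[(w*xx).sum()/w.sum(),(w*yy).sum()/w.sum()];C.append(ray(t,[c],76)[0]);print(c,C[-1].round(1))
print(hsv[230,300:310],hsv[215,340])
print('hue',hsv[250,330],hsv[265,330],hsv[225,340])
g=im.astype(float);r=(g[...,0]/(g[...,1]+1))
print(r[215:265:4,325].round(2))
m=np.zeros(V.shape,np.uint8);m[215:265,285:400]=(cv2.GaussianBlur(r,(5,5),0)>1.65)[215:265,285:400]
m=cv2.morphologyEx(m,cv2.MORPH_CLOSE,np.ones((11,11)))
c=max(cv2.findContours(m,0,1)[0],key=cv2.contourArea);r=cv2.minAreaRect(c);B=ray(t,cv2.boxPoints(r),34)
print('rack',r,B.round(1).tolist(),[np.linalg.norm(B[i]-B[i-1]) for i in (1,2)],ray(t,[r[0]],34))
d=t['depth'];print(d[148:182:3,140:184:3].round())
cv2.imwrite('pics/f.png',cv2.resize(im[140:270,130:220,::-1],(414,598),interpolation=cv2.INTER_CUBIC))
cv2.imwrite('pics/fs.png',cv2.resize(s['img'][100:140,325:395,::-1],(770,440),interpolation=cv2.INTER_CUBIC))
```

```text
[np.float64(316.822972972973), np.float64(235.14729729729729)] [ 483.8 -157.3   76. ]
[np.float64(345.5802197802198), np.float64(237.16263736263735)] [ 479.7 -224.8   76. ]
[np.float64(372.6837416481069), np.float64(239.8118040089087)] [ 474.1 -288.8   76. ]
[[ 13 153  95]
 [ 12 162  93]
 [ 13 170  93]
 [ 12 163  94]
 [ 12 157  96]
 [ 13 166  95]
 [ 12 161  95]
 [ 13 164  95]
 [ 12 162  96]
 [ 12 159  98]] [ 15 122 128]
hue [ 12 155  97] [ 15 119 126] [ 14 146 108]
[1.29 1.28 1.36 1.56 1.56 1.11 1.38 1.6  1.56 1.57 1.3  1.31 1.28]Traceback (most recent call last):
  File "<stdin>", line 15, in <module>
ValueError: max() iterable argument is empty
```

Run:
```python
from h import *
t=pickle.load(open('top0.pkl','rb'));s=pickle.load(open('scene0.pkl','rb'))
im=t['img']
g=im.astype(float);r=(g[...,0]/(g[...,1]+1))
m=np.zeros(r.shape,np.uint8);m[215:265,285:400]=(cv2.GaussianBlur(r,(5,5),0)>1.42)[215:265,285:400]
m=cv2.morphologyEx(m,cv2.MORPH_CLOSE,np.ones((11,11)))
c=max(cv2.findContours(m,0,1)[0],key=cv2.contourArea);r=cv2.minAreaRect(c);B=ray(t,cv2.boxPoints(r),34)
print('rack',r,B.round(1).tolist(),[np.linalg.norm(B[i]-B[i-1]) for i in (1,2)],ray(t,[r[0]],34))
d=t['depth'];print(d[148:182:3,140:184:3].round())
cv2.imwrite('pics/f.png',cv2.resize(im[140:270,130:220,::-1],(414,598),interpolation=cv2.INTER_CUBIC))
cv2.imwrite('pics/fs.png',cv2.resize(s['img'][100:140,325:395,::-1],(770,440),interpolation=cv2.INTER_CUBIC))
```

```text
rack ((343.0478515625, 239.6998291015625), (88.6654052734375, 29.36743927001953), 4.969740867614746) [[449.9, -114.0, 34.0], [520.9, -119.7, 34.0], [504.4, -335.4, 34.0], [433.1, -328.2, 34.0]] [np.float64(71.21468788775749), np.float64(216.37767099675966)] [[ 477.05089762 -223.90477489   34.        ]]
[[1372. 1373. 1058. 1061. 1058. 1065. 1062. 1066. 1065. 1065. 1061. 1064.
  1059. 1368. 1372.]
 [1369. 1371. 1066. 1068. 1071. 1070. 1069. 1066. 1068. 1066. 1068. 1069.
  1059. 1368. 1372.]
 [1365. 1362. 1062. 1067. 1074. 1072. 1074. 1074. 1076. 1074. 1079. 1074.
  1060. 1366. 1367.]
 [1361. 1363. 1060. 1071. 1080. 1365. 1082. 1366. 1368. 1084. 1360. 1071.
  1059. 1363. 1364.]
 [1364. 1361. 1062. 1067. 1075. 1361. 1367. 1362. 1094. 1109. 1362. 1068.
  1059. 1364. 1364.]
 [1077. 1054. 1062. 1065. 1076. 1085. 1104. 1364. 1097. 1133. 1363. 1068.
  1053. 1081. 1079.]
 [1079. 1055. 1057. 1068. 1075. 1361. 1121. 1362. 1119. 1355. 1160. 1066.
  1053. 1080. 1073.]
 [1083. 1050. 1060. 1065. 1075. 1084. 1114. 1358. 1362. 1356. 1354. 1068.
  1055. 1350. 1352.]
 [1361. 1051. 1059. 1067. 1072. 1358. 1102. 1145. 1358. 1111. 1104. 1067.
  1055. 1352. 1352.]
 [1357. 1051. 1057. 1063. 1062. 1061. 1063. 1062. 1061. 1064. 1060. 1061.
  1053. 1272. 1242.]
 [1356. 1357. 1051. 1050. 1055. 1052. 1050. 1054. 1053. 1125. 1136. 1068.
  1163. 1177. 1292.]
 [1354. 1354. 1358. 1356. 1356. 1359. 1224. 1239. 1360. 1162. 1149. 1166.
  1184. 1197. 1211.]]
```

View pics/f.png

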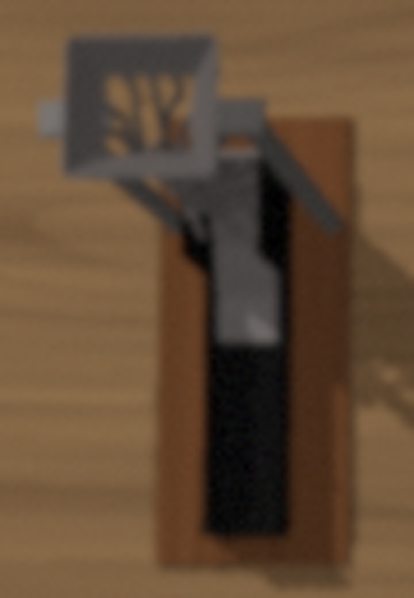

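View pics/fs.png

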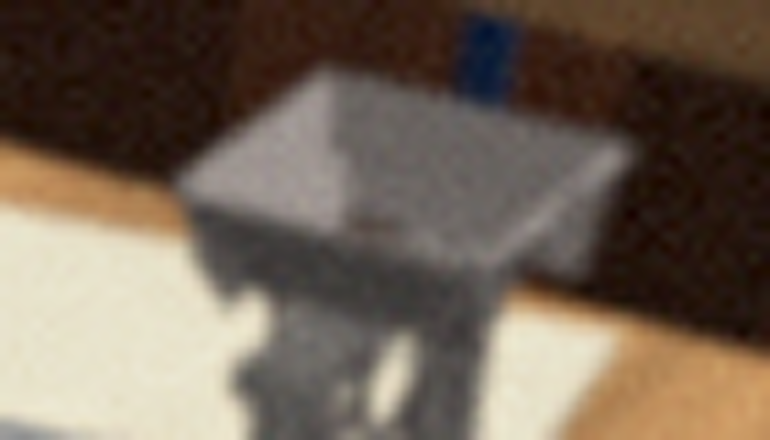

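Run:
```python
from h import *
t=pickle.load(open('top0.pkl','rb'));s=pickle.load(open('scene0.pkl','rb'))
a=(np.array([(65,37),(217,37),(219,177),(65,177)])+.5)/4.6-.5+[130,140]
A=ray(t,a,300);b=(np.array([(180,183),(327,68),(630,150),(490,268)])+.5)/11-.5+[325,100]
B=ray(s,b,300)
for X in(A,B):
    print(X.round(1).tolist(),X.mean(0).round(1));print([np.linalg.norm(X[i]-X[i-1]).round(1) for i in range(4)],[np.degrees(np.arctan2(*(X[i]-X[i-1])[1::-1])).round(1) for i in range(4)])
# base plate & tray edges from top: tray floor
q=lambda L:(np.array(L)+.5)/4.6-.5+[130,140]
print('plate',ray(t,q([(160,563),(350,567),(353,118)]),8).round(1).tolist())
print('trayrim',ray(t,q([(206,532),(287,534),(213,345),(285,345)]),40).round(1).tolist())
# depth of corners
T=t['world_from_camera']
def dp(d,u,v):
    z=d['depth'][v,u];p=cv2.undistortPoints(np.array([[[u,v]]],float),d['mtx'],d['dist_coeffs']).ravel()
    T=d['world_from_camera'];return T[:3,:3]@np.array([p[0]*z,p[1]*z,z])+T[:3,3]
m=np.zeros((420,560))
pts=np.array([dp(t,u,v) for v in range(144,184) for u in range(136,184) if t['depth'][v,u]>0])
pts=pts[(pts[:,2]>290)];print('n',len(pts),pts.min(0).round(1),pts.max(0).round(1),np.percentile(pts[:,2],[50,90,99]))
r=pts[pts[:,2]>294]; print(cv2.minAreaRect(r[:,:2].astype(np.float32)))
print([dp(t,u,v).round(1).tolist() for u,v in((370,240),(373,240),(376,240),(373,239))])
```

```text
[[633.8, 202.4, 300.0], [634.2, 135.9, 300.0], [572.8, 132.4, 300.0], [572.2, 199.0, 300.0]] [603.2 167.4 300. ]
[np.float64(61.7), np.float64(66.5), np.float64(61.5), np.float64(66.7)] [np.float64(3.1), np.float64(-89.7), np.float64(-176.7), np.float64(90.5)]
[[574.8, 135.5, 300.0], [572.0, 199.3, 300.0], [635.4, 197.7, 300.0], [636.9, 135.6, 300.0]] [604.8 167.  300. ]
[np.float64(62.2), np.float64(63.9), np.float64(63.5), np.float64(62.1)] [np.float64(-179.9), np.float64(92.5), np.float64(-1.4), np.float64(-88.6)]
plate [[418.4, 212.8, 8.0], [418.0, 110.3, 8.0], [662.5, 116.2, 8.0]]
trayrim [[433.9, 182.3, 40.0], [433.6, 139.5, 40.0], [532.5, 182.2, 40.0], [533.0, 143.8, 40.0]]
n 458 [571.8 134.2 290. ] [636.2 202.3 305. ] [297.27801466 301.55273572 303.64193369]
((603.9746704101562, 168.63455200195312), (63.711273193359375, 67.54839324951172), 1.5897867679595947)
[[473.5, -282.2, 77.5], [473.6, -289.5, 76.5], [473.3, -295.8, 81.2], [475.7, -289.1, 79.2]]
```

```bash
cat >> h.py <<'E'
from scipy.spatial.transform import Rotation as R
def plan(target,yaw):
    """shift remaining in tool axes, and turn about tool x so jaws lie along heading yaw (deg, mod 180)"""
    from workcell import ctrl
    o=ctrl.get_obs();M=R.from_rotvec(o['orientation']).as_matrix()
    print('t',round(o['t'],2),'pos',o['ee_pos'].round(1),'w',round(o['width'],1),'F',o['ft_force'].round(1),'q',o['qpos'].round(2))
    print('tool axes cols\n',M.round(3))
    h=np.degrees(np.arctan2(M[1,2],M[0,2]));d=(yaw-h+90)%180-90
    print('jaw heading',h.round(2),'turn about tool x (rad)',-np.radians(d).round(4),'shift tool',(M.T@(np.array(target)-o['ee_pos'])).round(1),
      'after turn',((M@R.from_rotvec([-np.radians(d),0,0]).as_matrix()).T@(np.array(target)-o['ee_pos'])).round(1))
E
python3 -c "
from h import *
plan([474.1,-288.8,160],-4.3)"
```

```text
t 0.1 pos [266.4 564.8 222. ] w 87.8 F [ 0.5  0.1 -0.3] q [ 1.11  0.42  1.63 -0.    1.09 -0.02]
tool axes cols
 [[-0.001 -0.904  0.427]
 [-0.001  0.427  0.904]
 [-1.     0.    -0.001]]
jaw heading 64.74 turn about tool x (rad) 1.205 shift tool [  62.9 -552.  -683.3] after turn [  62.9 -835.6  271.1]
```

Emit:
send_rows:
  rows:
    - [0,0,0,0.12]
    - [0,0,0,0.12]
    - [0,0,0,0.12]
    - [0,0,0,0.12]
    - [0,0,0,0.12]
    - [0,0,0,0.12]
    - [0,0,0,0.12]
    - [0,0,0,0.12]
    - [0,0,0,0.12]
    - [0,0,0,0.12]
  fingers: 1

```text
t: 0.93
ee_pos: [264.9, 561.8, 217.1]
orientation: [0.083, 1.573, -0.099]
ft_force: [0.8, -0.7, -0.6]
width: 87.8
```

Emit:
send_rows:
  rows:
    - [0,-36,12,0]
    - [0,-36,12,0]
    - [0,-36,12,0]
    - [0,-36,12,0]
    - [0,-36,12,0]
    - [0,-36,12,0]
    - [0,-36,12,0]
    - [0,-36,12,0]
    - [0,-36,12,0]
    - [0,-36,12,0]

```text
t: 1.77
ee_pos: [338.8, 180.2, 216.4]
orientation: [0.081, 1.575, -0.098]
ft_force: [1.5, -0.1, -0.2]
width: 87.5
```

```bash
python3 -c "
from h import *
plan([474.1,-288.8,160],-4.3)"
```

```text
t 1.77 pos [338.8 180.2 216.4] w 87.5 F [ 1.5 -0.1 -0.2] q [ 0.46  0.07  2.13 -0.01  0.95  0.58]
tool axes cols
 [[-0.007  0.113  0.994]
 [-0.01   0.994 -0.113]
 [-1.    -0.011 -0.005]]
jaw heading -6.5 turn about tool x (rad) -0.0385 shift tool [  60.3 -450.   187.8] after turn [  60.3 -456.9  170.4]
```

Emit:
send_rows:
  rows:
    - [0,0,0,-0.038]
    - [0,-38,15,0]
    - [0,-38,15,0]
    - [0,-38,15,0]
    - [0,-38,15,0]
    - [0,-38,15,0]
    - [0,-38,15,0]
    - [0,-38,15,0]
    - [0,-38,15,0]
    - [0,-38,14,0]

```text
t: 2.6
ee_pos: [443.9, -179.2, 219.5]
orientation: [0.047, 1.576, -0.063]
ft_force: [0.1, 0.8, -0.1]
width: 87.9
```

```bash
python3 -c "
from h import *
plan([474.1,-288.8,110],-4.3)"
```

```text
t 2.6 pos [ 443.9 -179.2  219.5] w 87.9 F [ 0.1  0.8 -0.1] q [-0.4   0.21  1.95 -0.01  0.98 -0.32]
tool axes cols
 [[-0.006  0.07   0.998]
 [-0.01   0.997 -0.07 ]
 [-1.    -0.01  -0.005]]
jaw heading -4.01 turn about tool x (rad) 0.005 shift tool [ 110.4 -106.1   38.4] after turn [ 110.4 -105.9   38.9]
```

Emit:
send_rows:
  rows:
    - [0,-36,13,0.005]
    - [0,-36,13,0]
    - [0,-34,13,0]
    - [0,0,0,0]
    - [30,0,0,0]
    - [30,0,0,0]
    - [30,0,0,0]
    - [20,0,0,0]
    - [0,0,0,0]

```text
t: 3.35
ee_pos: [476.3, -304.3, 106.5]
orientation: [0.057, 1.571, -0.079]
ft_force: [-0.7, -0.1, 0.6]
width: 88.2
```

```bash
python3 -c "
from h import *
plan([474.1,-288.8,42],-4.3)
from workcell import ctrl
d=ctrl.get_image('scene');pickle.dump(d,open('s1.pkl','wb'))
cv2.imwrite('pics/s1.png',cv2.resize(d['img'][180:375,80:300,::-1],(660,585),interpolation=cv2.INTER_CUBIC))
"
```

```text
t 3.35 pos [ 476.3 -304.3  106.5] w 88.2 F [-0.7 -0.1  0.6] q [-0.58  0.49  1.84 -0.02  0.8  -0.48]
tool axes cols
 [[-0.002  0.086  0.996]
 [-0.013  0.996 -0.086]
 [-1.    -0.014 -0.   ]]
jaw heading -4.96 turn about tool x (rad) -0.0114 shift tool [64.2 16.2 -3.5] after turn [64.2 16.2 -3.4]
```

View pics/s1.png

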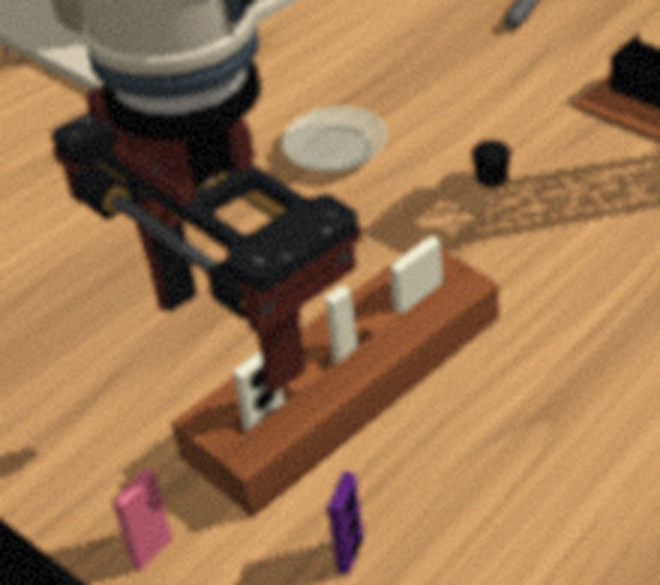

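Emit:
send_rows:
  rows:
    - [0,16,-3,-0.011]
    - [0,0,0,0]
    - [0,0,0,0]
    - [15,0,0,0]
    - [15,0,0,0]
    - [0,0,0,0]
    - [0,0,0,0]

```text
t: 3.98
ee_pos: [480.0, -287.7, 86.1]
orientation: [0.04, 1.559, -0.072]
ft_force: [-0.2, -0.6, -0.1]
width: 88.0
```

```bash
python3 -c "
from h import *
plan([474.1,-288.8,42],-4.3)
"
```

```text
t 3.98 pos [ 480.  -287.7   86.1] w 88.0 F [-0.2 -0.6 -0.1] q [-0.55  0.52  1.87 -0.02  0.73 -0.47]
tool axes cols
 [[ 0.01   0.071  0.997]
 [-0.021  0.997 -0.071]
 [-1.    -0.02   0.012]]
jaw heading -4.09 turn about tool x (rad) 0.0037 shift tool [44.1 -0.7 -6.3] after turn [44.1 -0.7 -6.3]
```

Emit:
send_rows:
  rows:
    - [0,-1,-6,0]
    - [0,0,0,0]
    - [12,0,0,0]
    - [12,0,0,0]
    - [10,0,0,0]
    - [0,0,0,0]
    - [0,0,0,0]

```text
t: 4.57
ee_pos: [475.6, -290.4, 52.7]
orientation: [0.038, 1.554, -0.074]
ft_force: [-0.4, -1.6, 0.3]
width: 87.7
```

```bash
python3 -c "
from h import *
plan([474.1,-288.8,42],-4.3)
"
```

```text
t 4.57 pos [ 475.6 -290.4   52.7] w 87.7 F [-0.4 -1.6  0.3] q [-0.56  0.57  1.89 -0.02  0.66 -0.48]
tool axes cols
 [[ 0.015  0.072  0.997]
 [-0.024  0.997 -0.071]
 [-1.    -0.023  0.017]]
jaw heading -4.09 turn about tool x (rad) 0.0036 shift tool [10.6  1.7 -1.8] after turn [10.6  1.7 -1.8]
```

Emit:
send_rows:
  rows:
    - [0,2,-2,0]
    - [5,0,0,0]
    - [5,0,0,0]
    - [0,0,0,0]
    - [0,0,0,0]

```text
t: 4.98
ee_pos: [473.5, -288.0, 40.8]
orientation: [0.038, 1.555, -0.074]
ft_force: [0.5, 0.5, 0.2]
width: 88.1
```

```bash
python3 -c "
from h import *
plan([474.1,-288.8,42],-4.3)
from workcell import ctrl
d=ctrl.get_image('scene');pickle.dump(d,open('s1.pkl','wb'))
cv2.imwrite('pics/s2.png',cv2.resize(d['img'][240:375,110:260,::-1],(660,594),interpolation=cv2.INTER_CUBIC))
"
```

```text
t 4.98 pos [ 473.5 -288.    40.8] w 88.1 F [0.5 0.5 0.2] q [-0.56  0.59  1.9  -0.02  0.63 -0.47]
tool axes cols
 [[ 0.014  0.072  0.997]
 [-0.023  0.997 -0.071]
 [-1.    -0.022  0.016]]
jaw heading -4.09 turn about tool x (rad) 0.0036 shift tool [-1.1 -0.7  0.7] after turn [-1.1 -0.7  0.7]
```

View pics/s2.png

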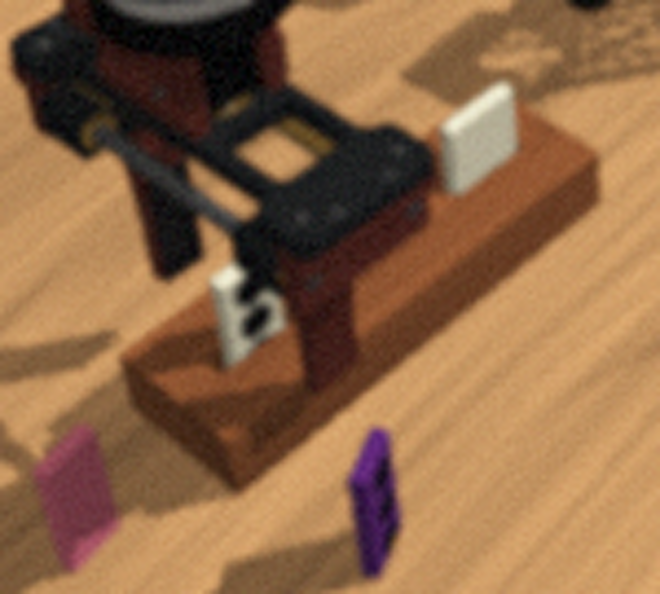

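Emit:
send_rows:
  rows:
    - [0,0,0,0]
    - [0,0,0,0]
    - [0,0,0,0]
    - [0,0,0,0]
    - [0,0,0,0]
    - [0,0,0,0]
    - [0,0,0,0]
    - [0,0,0,0]
  fingers: 0

```text
t: 5.7
ee_pos: [474.1, -288.5, 41.9]
orientation: [0.038, 1.553, -0.074]
ft_force: [0.2, 0.1, 0.5]
width: 38.1
```

```bash
python3 -c "
from h import *
plan([474.1,-288.8,42],-4.3)
"
```

```text
t 5.7 pos [ 474.1 -288.5   41.9] w 38.1 F [0.2 0.1 0.5] q [-0.56  0.58  1.9  -0.02  0.63 -0.47]
tool axes cols
 [[ 0.016  0.072  0.997]
 [-0.024  0.997 -0.071]
 [-1.    -0.023  0.017]]
jaw heading -4.09 turn about tool x (rad) 0.0037 shift tool [-0.1 -0.3 -0. ] after turn [-0.1 -0.3 -0. ]
```

Emit:
send_rows:
  rows:
    - [0,0,0,0]
    - [0,0,0,0]
    - [0,0,0,0]
    - [0,0,0,0]
    - [0,0,0,0]
    - [0,0,0,0]
    - [0,0,0,0]
    - [0,0,0,0]
  fingers: 0

```text
t: 6.37
ee_pos: [474.1, -288.5, 41.9]
orientation: [0.038, 1.553, -0.074]
ft_force: [-0.4, 0.7, -0.2]
width: 7.7
```

```bash
python3 -c "
from h import *
plan([474.1,-288.8,42],-4.3)
"
```

```text
t 6.37 pos [ 474.1 -288.5   41.9] w 7.7 F [-0.4  0.7 -0.2] q [-0.56  0.58  1.9  -0.02  0.63 -0.47]
tool axes cols
 [[ 0.016  0.072  0.997]
 [-0.024  0.997 -0.071]
 [-1.    -0.023  0.017]]
jaw heading -4.09 turn about tool x (rad) 0.0036 shift tool [-0.1 -0.3 -0. ] after turn [-0.1 -0.3 -0. ]
```

Emit:
send_rows:
  rows:
    - [0,0,0,0]
    - [-6,0,0,0]
    - [-8,0,0,0]
    - [-10,0,0,0]
    - [-12,0,0,0]
    - [-15,0,0,0]
    - [-15,0,0,0]
    - [-15,0,0,0]
    - [-15,0,0,0]
    - [0,0,0,0]

```text
t: 7.2
ee_pos: [472.4, -285.9, 149.1]
orientation: [0.037, 1.552, -0.075]
ft_force: [0.6, -0.4, 0.7]
width: 8.2
```

```bash
python3 -c "
from h import *
plan([604,167.3,380],1)
from workcell import ctrl
d=ctrl.get_image('scene');pickle.dump(d,open('s1.pkl','wb'))
cv2.imwrite('pics/s3.png',cv2.resize(d['img'][180:375,80:300,::-1],(660,585),interpolation=cv2.INTER_CUBIC))
"
```

```text
t 7.2 pos [ 472.4 -285.9  149.1] w 8.2 F [ 0.6 -0.4  0.7] q [-0.56  0.41  1.86 -0.02  0.84 -0.48]
tool axes cols
 [[ 0.017  0.072  0.997]
 [-0.025  0.997 -0.071]
 [-1.    -0.024  0.019]]
jaw heading -4.08 turn about tool x (rad) -0.0886 shift tool [-239.9  455.9  103.3] after turn [-239.9  444.9  143.3]
```

View pics/s3.png

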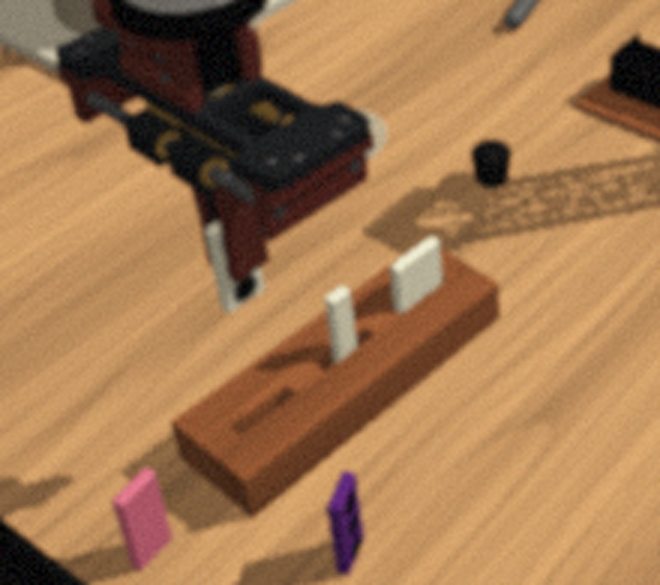

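The tile is out of its slot, held upright with its lowest well showing at about (247,288) in the crop. Next I lift it above the funnel height.

Emit:
send_rows:
  rows:
    - [-18,0,0,0]
    - [-22,0,0,0]
    - [-25,0,0,0]
    - [-25,0,0,0]
    - [-25,0,0,0]
    - [-25,0,0,0]
    - [-25,0,0,0]
    - [-20,0,0,0]
    - [-15,0,0,0]
    - [0,0,0,0]

```text
t: 8.08
ee_pos: [463.9, -277.9, 351.2]
orientation: [0.042, 1.565, -0.07]
ft_force: [-0.0, 0.1, 0.1]
width: 7.6
```

Emit:
send_rows:
  rows:
    - [0,0,0,-0.045]
    - [0,0,0,-0.044]
    - [0,15,5,0]
    - [0,20,7,0]
    - [0,25,8,0]
    - [0,25,8,0]
    - [0,25,8,0]
    - [0,25,8,0]
    - [0,20,7,0]
    - [0,0,0,0]

```text
t: 8.92
ee_pos: [507.0, -115.2, 333.2]
orientation: [-0.023, 1.584, 0.004]
ft_force: [-0.7, -0.9, -0.7]
width: 7.6
```

```bash
python3 -c "
from h import *
plan([604,167.3,390],1)"
```

```text
t 8.92 pos [ 507.  -115.2  333.2] w 7.6 F [-0.7 -0.9 -0.7] q [-0.24  0.15  1.74 -0.02  1.26 -0.25]
tool axes cols
 [[-0.013 -0.017  1.   ]
 [-0.012  1.     0.017]
 [-1.    -0.012 -0.013]]
jaw heading 0.97 turn about tool x (rad) -0.0006 shift tool [-61.5 280.1 101. ] after turn [-61.5 280.1 101.2]
```

Emit:
send_rows:
  rows:
    - [-20,0,0,0]
    - [-20,0,0,0]
    - [-20,0,0,0]
    - [-15,0,0,0]
    - [0,0,0,0]
    - [-2,15,6,0]
    - [-2,20,8,0]
    - [-2,20,8,0]
    - [-2,20,8,0]
    - [0,0,0,0]

```text
t: 9.75
ee_pos: [531.3, -39.6, 399.6]
orientation: [-0.02, 1.608, 0.004]
ft_force: [-0.6, 0.1, -0.5]
width: 8.1
```

```bash
python3 -c "
from h import *
plan([604,167.3,390],1)"
```

```text
t 9.75 pos [531.3 -39.6 399.6] w 8.1 F [-0.6  0.1 -0.5] q [-0.09  0.14  1.6  -0.01  1.43 -0.1 ]
tool axes cols
 [[-0.037 -0.016  0.999]
 [-0.01   1.     0.015]
 [-0.999 -0.01  -0.037]]
jaw heading 0.88 turn about tool x (rad) -0.0021 shift tool [  4.8 205.8  76.2] after turn [  4.8 205.7  76.6]
```

Emit:
send_rows:
  rows:
    - [0,12,4,0]
    - [0,16,6,0]
    - [0,20,7,0]
    - [0,20,7,0]
    - [0,20,7,0]
    - [0,20,7,0]
    - [0,20,7,0]
    - [0,15,6,0]
    - [0,10,4,0]
    - [0,0,0,0]

```text
t: 10.58
ee_pos: [580.4, 111.0, 376.9]
orientation: [-0.022, 1.63, -0.003]
ft_force: [-0.5, 0.1, -0.3]
width: 8.5
```

```bash
python3 -c "
from h import *
plan([604,167.3,390],1)"
```

```text
t 10.58 pos [580.4 111.  376.9] w 8.5 F [-0.5  0.1 -0.3] q [ 0.17  0.27  1.5  -0.01  1.44  0.16]
tool axes cols
 [[-0.059 -0.012  0.998]
 [-0.017  1.     0.011]
 [-0.998 -0.016 -0.059]]
jaw heading 0.66 turn about tool x (rad) -0.0059 shift tool [-15.4  55.8  23.5] after turn [-15.4  55.7  23.8]
```

Emit:
send_rows:
  rows:
    - [-4,10,4,-0.003]
    - [-3,14,6,-0.003]
    - [-2,12,6,0]
    - [-2,10,4,0]
    - [0,0,0,0]
    - [0,0,0,0]

```text
t: 11.08
ee_pos: [602.4, 159.7, 386.2]
orientation: [-0.027, 1.631, -0.0]
ft_force: [0.0, -0.3, 0.2]
width: 7.9
```

```bash
python3 -c "
from h import *
plan([605,167.5,360],1)
"
```

```text
t 11.08 pos [602.4 159.7 386.2] w 7.9 F [ 0.  -0.3  0.2] q [ 0.24  0.32  1.41 -0.    1.48  0.22]
tool axes cols
 [[-0.06  -0.017  0.998]
 [-0.018  1.     0.016]
 [-0.998 -0.017 -0.06 ]]
jaw heading 0.94 turn about tool x (rad) -0.001 shift tool [25.8  8.2  4.3] after turn [25.8  8.2  4.4]
```

Emit:
send_rows:
  rows:
    - [0,8,4,0]
    - [0,0,0,0]
    - [10,0,0,0]
    - [10,0,0,0]
    - [5,0,0,0]
    - [0,0,0,0]
    - [0,0,0,0]

```text
t: 11.67
ee_pos: [603.9, 166.7, 357.4]
orientation: [-0.027, 1.632, -0.002]
ft_force: [-0.6, -0.9, 0.2]
width: 7.7
```

```bash
python3 -c "
from h import *
plan([605,167.5,345],1)
from workcell import ctrl
d=ctrl.get_image('scene');pickle.dump(d,open('s2.pkl','wb'))
cv2.imwrite('pics/s4.png',cv2.resize(d['img'][30:150,290:430,::-1],(693,594),interpolation=cv2.INTER_CUBIC))
d=ctrl.get_image('top');pickle.dump(d,open('t2.pkl','wb'))
cv2.imwrite('pics/t4.png',cv2.resize(d['img'][110:230,90:230,::-1],(693,594),interpolation=cv2.INTER_CUBIC))
"
```

```text
t 11.67 pos [603.9 166.7 357.4] w 7.7 F [-0.6 -0.9  0.2] q [ 0.25  0.34  1.44 -0.    1.43  0.24]
tool axes cols
 [[-0.061 -0.017  0.998]
 [-0.019  1.     0.016]
 [-0.998 -0.018 -0.062]]
jaw heading 0.9 turn about tool x (rad) -0.0018 shift tool [12.2  1.   1.8] after turn [12.2  1.   1.8]
```

View pics/s4.png

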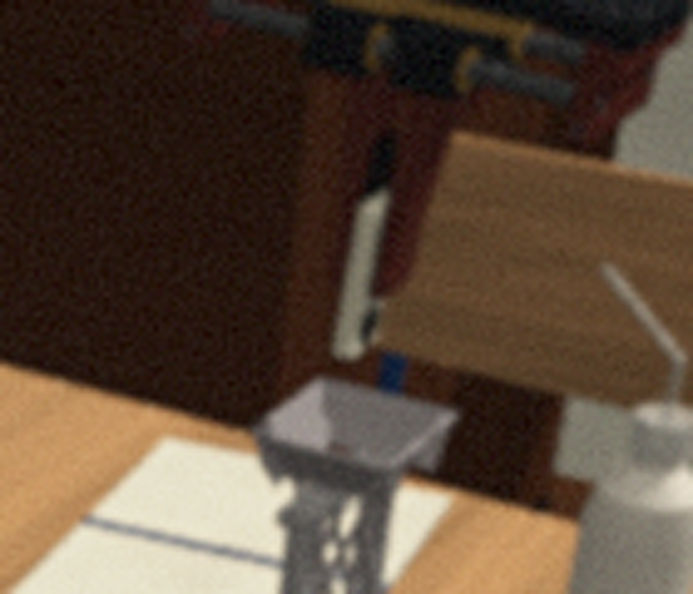

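```bash
python3 -c "
from h import *
d=pickle.load(open('s2.pkl','rb'))
p=np.array([603.9,166.7,357.4]);x=np.array([-.061,-.019,-.998])
for n,P in (('bot',p+26*x),('bot-y',p+26*x+[0,-13,0]),('bot+y',p+26*x+[0,13,0]),('top',p-34*x),('mouth',[604,167.3,300])):
  print(n,((proj(d,P)[0]-[290,30]+.5)*4.95-.5).round())
"
```

```text
bot [359. 346.]
bot-y [344. 356.]
bot+y [373. 336.]
top [388. 198.]
mouth [354. 420.]
```

View pics/t4.png

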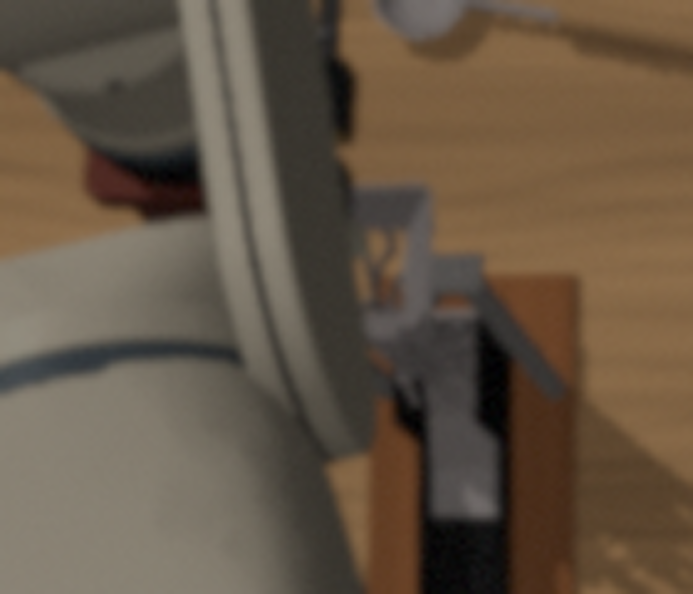

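The picture agrees with the prediction: the tile's lower end is at crop (355,350) and sits centred over the mouth at (354,420). Now I lower it into the funnel.

Emit:
send_rows:
  rows:
    - [0,1,2,0]
    - [8,0,0.5,0]
    - [8,0,0.5,0]
    - [8,0,0.5,0]
    - [4,0,0,0]
    - [0,0,0,0]
    - [0,0,0,0]

```text
t: 12.35
ee_pos: [606.4, 167.3, 327.0]
orientation: [-0.027, 1.631, -0.001]
ft_force: [0.3, -0.4, 0.0]
width: 7.7
```

```bash
python3 -c "
from h import *
plan([605,167.5,310],1)
"
```

```text
t 12.35 pos [606.4 167.3 327. ] w 7.7 F [ 0.3 -0.4  0. ] q [ 0.25  0.36  1.47 -0.    1.37  0.24]
tool axes cols
 [[-0.06  -0.016  0.998]
 [-0.018  1.     0.015]
 [-0.998 -0.017 -0.06 ]]
jaw heading 0.88 turn about tool x (rad) -0.0021 shift tool [17.1  0.6 -0.4] after turn [17.1  0.6 -0.4]
```

Emit:
send_rows:
  rows:
    - [6,0,0,0]
    - [6,0,0,0]
    - [3,0,0,0]
    - [0,0,0,0]
    - [0,0,0,0]

```text
t: 12.77
ee_pos: [605.5, 167.0, 310.5]
orientation: [-0.027, 1.631, -0.001]
ft_force: [-0.0, -0.5, -0.3]
width: 8.0
```

```bash
python3 -c "
from h import *
plan([605,167.5,310],1)
from workcell import ctrl
d=ctrl.get_image('scene');pickle.dump(d,open('s2.pkl','wb'))
cv2.imwrite('pics/s5.png',cv2.resize(d['img'][30:150,290:430,::-1],(693,594),interpolation=cv2.INTER_CUBIC))
"
```

```text
t 12.77 pos [605.5 167.  310.5] w 8.0 F [-0.  -0.5 -0.3] q [ 0.25  0.38  1.49 -0.    1.33  0.24]
tool axes cols
 [[-0.06  -0.016  0.998]
 [-0.018  1.     0.015]
 [-0.998 -0.017 -0.06 ]]
jaw heading 0.88 turn about tool x (rad) -0.0021 shift tool [ 0.5  0.5 -0.4] after turn [ 0.5  0.5 -0.4]
```

View pics/s5.png

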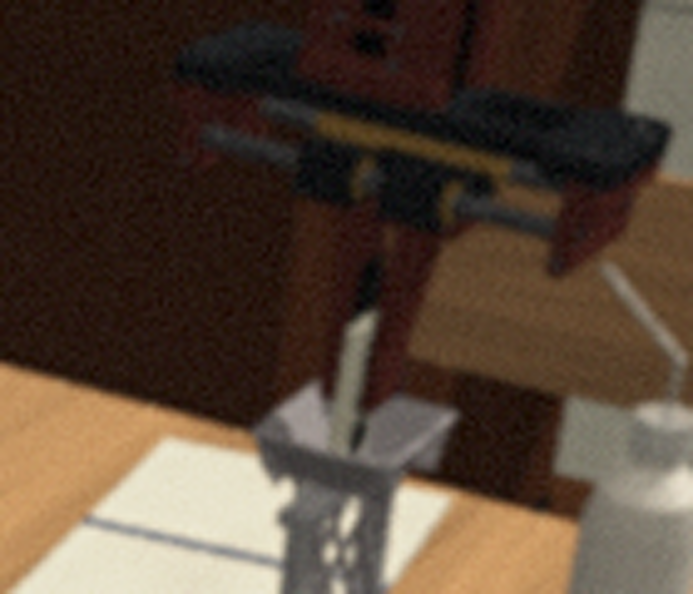

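The tile is in the funnel, well side towards +x, with its lower end at about (345,450). Releasing it now.

Emit:
send_rows:
  rows:
    - [0,0,0,0]
    - [0,0,0,0]
    - [0,0,0,0]
    - [0,0,0,0]
    - [0,0,0,0]
    - [0,0,0,0]
    - [0,0,0,0]
    - [0,0,0,0]
    - [0,0,0,0]
    - [0,0,0,0]
  fingers: 0.8

```text
t: 13.65
ee_pos: [606.2, 167.2, 312.1]
orientation: [-0.026, 1.628, -0.001]
ft_force: [-0.2, -0.9, 0.1]
width: 69.3
```

```bash
python3 -c "
from h import *
plan([605,167.5,310],1)
from workcell import ctrl
d=ctrl.get_image('scene');pickle.dump(d,open('s2.pkl','wb'))
cv2.imwrite('pics/s6.png',cv2.resize(d['img'][70:250,260:400,::-1],(462,594),interpolation=cv2.INTER_CUBIC))
d=ctrl.get_image('top')
cv2.imwrite('pics/t6.png',cv2.resize(d['img'][140:270,130:220,::-1],(414,598),interpolation=cv2.INTER_CUBIC))
"
```

```text
t 13.65 pos [606.2 167.2 312.1] w 69.3 F [-0.2 -0.9  0.1] q [ 0.25  0.37  1.49 -0.    1.34  0.24]
tool axes cols
 [[-0.057 -0.016  0.998]
 [-0.018  1.     0.015]
 [-0.998 -0.017 -0.058]]
jaw heading 0.89 turn about tool x (rad) -0.002 shift tool [ 2.1  0.4 -1.1] after turn [ 2.1  0.4 -1.1]
```

View pics/s6.png

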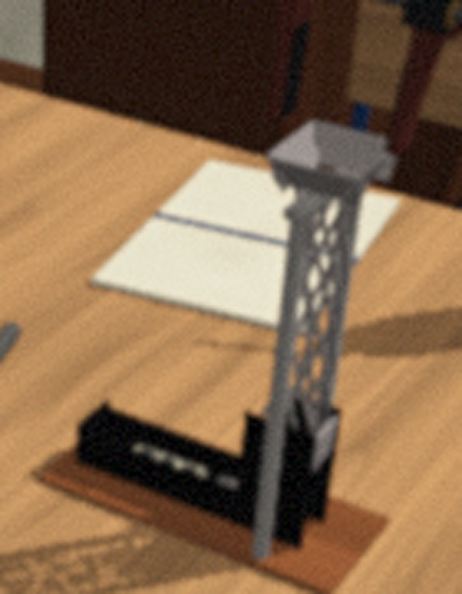

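View pics/t6.png

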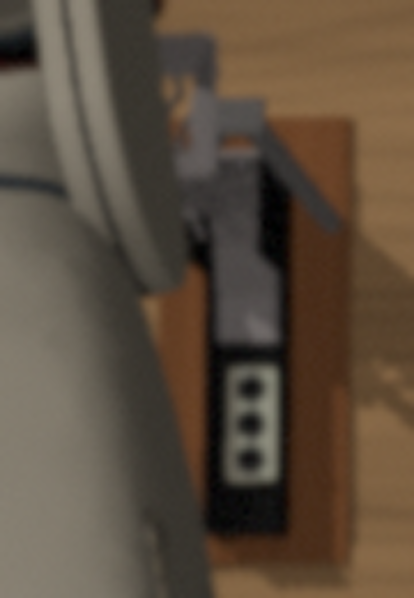

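The tile lies in the tray with three wells up, centred at about (252,424) in the top crop. I raise the arm clear, then measure.

Emit:
send_rows:
  rows:
    - [-8,0,0,0]
    - [-12,0,0,0]
    - [-15,0,0,0]
    - [-15,0,0,0]
    - [-10,0,0,0]
    - [0,0,0,0]
    - [0,0,0,0]
    - [0,0,0,0]

```text
t: 14.42
ee_pos: [610.4, 168.5, 379.5]
orientation: [-0.026, 1.626, -0.0]
ft_force: [0.7, -0.3, -0.7]
width: 70.4
```

```bash
python3 -c "
from h import *
plan([605,167.5,310],1)
from workcell import ctrl
d=ctrl.get_image('top')
cv2.imwrite('pics/t7.png',cv2.resize(d['img'][140:270,130:220,::-1],(414,598),interpolation=cv2.INTER_CUBIC))
h=cv2.cvtColor(d['img'],cv2.COLOR_RGB2HSV);m=np.zeros(h.shape[:2],np.uint8)
m[217:250,176:194]=h[217:250,176:194,2]>80
m=cv2.morphologyEx(m,cv2.MORPH_CLOSE,np.ones((5,5)))
r=cv2.minAreaRect(max(cv2.findContours(m,0,1)[0],key=cv2.contourArea));B=ray(d,cv2.boxPoints(r),20)
c=ray(d,[r[0]],20)[0];print(r,B.round(1).tolist(),c.round(1))
f=np.array([604-115*np.cos(.0175),167.3-115*np.sin(.0175)]);print('rel tray',c[:2]-f)
z=d['depth'][226:240,182:187]
P=[]
T=d['world_from_camera']
for v in range(222,244):
  for u in range(181,188):
    z=d['depth'][v,u];p=cv2.undistortPoints(np.array([[[u,v]]],float),d['mtx'],d['dist_coeffs']).ravel();P.append(T[:3,:3]@np.array([p[0]*z,p[1]*z,z])+T[:3,3])
P=np.array(P);A=np.c_[P[:,:2]-P[:,:2].mean(0),np.ones(len(P))];s=np.linalg.lstsq(A,P[:,2],rcond=None)[0];print('top height',s[2],'slopes',s[:2])
"
```

```text
t 14.42 pos [610.4 168.5 379.5] w 70.4 F [ 0.7 -0.3 -0.7] q [ 0.25  0.33  1.4  -0.    1.46  0.24]
tool axes cols
 [[-0.055 -0.016  0.998]
 [-0.017  1.     0.016]
 [-0.998 -0.016 -0.055]]
jaw heading 0.89 turn about tool x (rad) -0.0019 shift tool [69.7  0.2 -1.6] after turn [69.7  0.2 -1.6]
((184.5482177734375, 232.32489013671875), (10.544563293457031, 25.078962326049805), 4.085616588592529) [[461.4, 177.1, 20.0], [523.1, 174.9, 20.0], [521.6, 148.8, 20.0], [460.0, 151.1, 20.0]] [491.4 163.   20. ]
rel tray [ 2.42539456 -2.31381887]
top height 29.261242648374555 slopes [-0.07162848 -5.26184361]
```

View pics/t7.png

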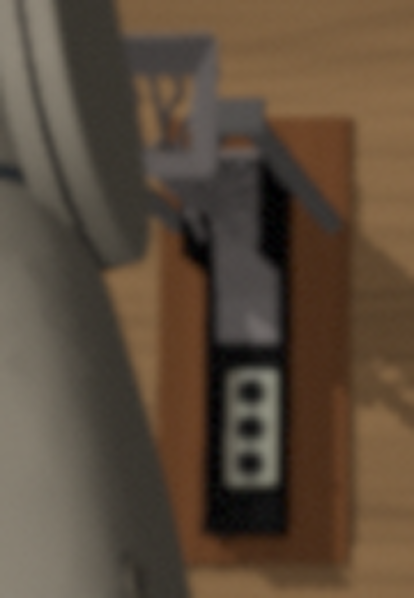

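The centre and size fit. The cross-slope of -5 can't be real, so the depth patch probably contains bad pixels. I'll refit it robustly.

```bash
python3 -c "
from h import *
from workcell import ctrl
d=ctrl.get_image('top')
print(d['depth'][221:245:2,178:192].round())
P=[]
T=d['world_from_camera']
for v in range(222,244):
  for u in range(181,188):
    z=d['depth'][v,u]
    if z<1200: continue
    p=cv2.undistortPoints(np.array([[[u,v]]],float),d['mtx'],d['dist_coeffs']).ravel();P.append(T[:3,:3]@np.array([p[0]*z,p[1]*z,z])+T[:3,3])
P=np.array(P);P=P[abs(P[:,2]-np.median(P[:,2]))<8];A=np.c_[P[:,:2]-P[:,:2].mean(0),np.ones(len(P))];s=np.linalg.lstsq(A,P[:,2],rcond=None)[0];print(len(P),'top height',s[2],'slopes',s[:2])
h=cv2.cvtColor(d['img'],cv2.COLOR_RGB2HSV);m=np.zeros(h.shape[:2],np.uint8)
m[217:250,176:194]=h[217:250,176:194,2]>80
m=cv2.morphologyEx(m,cv2.MORPH_CLOSE,np.ones((5,5)))
print(cv2.minAreaRect(max(cv2.findContours(m,0,1)[0],key=cv2.contourArea)))
"
```

```text
[[1326. 1325. 1322. 1321. 1326. 1323. 1318. 1317. 1320. 1322. 1320. 1322.
  1304. 1306.]
 [1329. 1328. 1321. 1321. 1320. 1319. 1319. 1316. 1319. 1316. 1323. 1319.
  1307. 1301.]
 [1327. 1327. 1316. 1322. 1321. 1320. 1322. 1319. 1322. 1317. 1325. 1322.
  1300. 1302.]
 [1328. 1321. 1315. 1315. 1318. 1317. 1319. 1319. 1313. 1317. 1318. 1315.
  1301. 1303.]
 [1328. 1319. 1320. 1311. 1317. 1317. 1318. 1317. 1317. 1318. 1314. 1319.
  1300. 1304.]
 [1324. 1319. 1313. 1321. 1316. 1320. 1311. 1315. 1313. 1318. 1319. 1319.
  1301. 1300.]
 [1329. 1316. 1317. 1319. 1312. 1321. 1318. 1312. 1313. 1319. 1318. 1314.
  1304. 1301.]
 [1325. 1320. 1317. 1318. 1317. 1317. 1317. 1320. 1314. 1315. 1319. 1315.
  1302. 1303.]
 [1326. 1318. 1317. 1318. 1318. 1312. 1318. 1315. 1320. 1317. 1318. 1318.
  1299. 1304.]
 [1323. 1318. 1312. 1314. 1316. 1306. 1315. 1320. 1316. 1320. 1313. 1316.
  1296. 1300.]
 [1320. 1311. 1314. 1314. 1309. 1311. 1312. 1312. 1315. 1316. 1314. 1316.
  1296. 1300.]
 [1323. 1315. 1310. 1312. 1315. 1314. 1313. 1310. 1314. 1315. 1314. 1312.
  1299. 1303.]]
152 top height 20.486589668493718 slopes [ 0.03126891 -0.06334662]
((184.58375549316406, 232.32742309570312), (10.61581039428711, 25.078962326049805), 4.085616588592529)
```

Lying flat: the top face is at 20.5 mm (20 expected) and the slopes are under 4°. The tile is still, so I hand in.

```bash
python3 -c "
from workcell import ctrl
print(ctrl.close_job(), ctrl.get_obs()['t'])"
```

```text
the job is handed in; nothing more can be done
the job is handed in; nothing more can be done
```

The spot tile is lying flat in the black tray with its three wells facing up, and I handed the job in about 14.5 s into the 42 s allowed. The hand-in reports no verdict, so the result rests on my own checks.

I gripped the tile by its faces in the slot at the rack's −y end. It went into the funnel upright, tilted about 3.5°, with its wells towards +x and its lower end about 16 mm below the rim. It fell straight through when released, and I then raised the arm clear of the guide.

**Last checks:**
- **Position:** the tile's centre is about 2.4 mm along and 2.3 mm across from the middle of the tray.
- **Height:** its top face is at 20.5 mm, where 20 mm is expected for a tile lying flat.
- **Flatness:** its slopes are below 4°, with a limit of 15°.
- **Stillness:** it did not move between the last two pictures.
- **Robot contact:** the force reading was near zero and the open gripper was about 80 mm above the rim.

**What disagreed:** the first depth fit gave an impossible slope of −5. I put it down to bad depth pixels and did not trace it further. A second fit on a new picture, leaving out bad readings, gave the height and slopes above.

The arm also overshot by about 15 mm on the approach to the rack, and I corrected that before going down to the tile.

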